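Gauge a glaze tile through the sizing gate

ROBOT

A 6-joint arm with a two-finger parallel gripper is mounted at the origin on a cart in front of the work surface, level with it; the furniture and walls round the work are solid. World frame = base frame: x ahead of the robot, y to its left, z up, the work surface at z = 0. Lengths are in m, angles in degrees, forces in N, time in s.
With the tool pointing down it reaches from about 0.35 to 0.875 m from the base axis. Payload 4.2 kg.
Tool frame: the origin (TCP) lies at the very end of the fingers, on their centre line; the grasp point (between the pads) lies 19 mm behind it; z points along the fingers, y is the line along which they close (so a half turn about z gives the same grasp; the last joint's range is limited). The gripper opens to 87 mm and grips with 3 to 60 N. Pads are 19 mm wide; open, the fingers measure 117 mm over their backs; the gripper's body (75 mm by 190 mm) begins 51 mm behind the grasp point.
Start: joints at [14.817, 22.042, 0.453, 0, -68.411, -14.817], TCP at [0.625, 0, 0.223] pointing down, gripper open.
Joint ranges: [-179.83, 179.83], [-69.29, 118.12], [-61.27, 80.66], [-181.25, 117.63], [-171.15, -9.14], [-177.46, 177.46]. Speed limits (degrees/s): [159.86, 159.86, 180, 180, 180, 180].

INTERFACE

Orientations are given as a 3x3 rotation matrix whose columns are the frame's x, y, z axes.
In Python, from station import monitor, cams, ticket gives the robot as it stands.
- The arm moves only by the tool drive_tool, never from a script. Its argument "moves" is a list of rows, each an object with "delta_pos": the shift along the tool's x, y, z in mm, a list of three; "turn": the turn about the tool's z in rad; "claw": the opening, from 0 (shut) to 1 (fully open). A call has 1 to 12 rows; each row shifts and turns the commanded pose from where the row before left it, along the tool's axes as they then stand; what a row does not reach is not made up. A row lasts 1/8 s, in which the tool goes at most 62.5 mm and 10.7 degrees, less where a joint would pass 70% of its speed; a pose out of reach is approached as far as the arm can. A call is refused whole if a number of a shift passes 62.5 or a number of a turn 0.188, either way. A call with a gripper value outside its range is refused whole. The fingers move at their own pace and stop on an object; the grip force is fixed at half the most. Time passes only in rows, so rows that do not move let the fingers close. It gives the time, the measured TCP pose, the force, the opening and the grip force at its end, in the units of the state.
- monitor.sense(): the state, without advancing time (a new reading comes with each control period).
- cams.capture(name): name is "scene" or "side" or "wrist"; returns a dict with "color" (480x640x3 uint8, red, green, blue), "range_z" (480x640 float32, m along the optical axis (not along the pixel's ray), 0 where there is no reading), "vertical_fov" (degrees; the focal length in pixels is half the picture's height over the tangent of half this angle, whatever the lens; pixels are square), "cx", "cy" (the principal point, pixels), "extrinsics" (4x4, takes a point from camera to world coordinates). Camera axes: x right, y down, z forward; pixel columns grow to the right and rows downward; lengths in m; the calibration is good to about 2 mm. The wrist camera is an equidistant fisheye: a pixel r from the principal point sees the ray r / f radians off the axis. A picture is of the moment at which its call begins.
- ticket.finish_job(): hands the job in; it is judged then, once.
The state is a dict: "time_s": time; "joints": joint angles; "joint_velocities": joint speeds; "effort": joint torques, N m; "tcp_pos": TCP position; "ee_rot": TCP orientation; "wrist_force": force on the tool from outside, world axes, zero at the start; "moment": the same for the moment, N m; "gripper_width": opening from 0.0 (shut) to 1.0 (fully open); "gripper_force": force on a finger pad.
Only numpy, scipy, OpenCV 4.12 (cv2) and the standard library are available. Lean on these libraries where they do the work, as an engineer would, in place of code of your own. Each camera call takes 0.05 s, during which the arm holds its last target. There are 200 camera calls.

TASK

Check the width of the blue glaze test tile: gently push it flat along the bench with the fingertips, narrow end first, through the gap between the two steel posts of the sizing gate, and leave it lying just beyond the gate with the whole tile out on the far side. Do not pinch or lift the tile, and leave everything else on the bench where it is.

Things in the scene. Friction and masses are not known exactly. Their poses are not given: they have to be found in the camera images.
- tile_blue: The tile to gauge: flat, half blue glaze, half bare buff clay; 72 mm long (own x), 48 wide (own y), 8 thick, about 35 g, loose. Origin: centre of its underside; z up. It starts 90-115 mm before the gate, on the side toward the near bench edge, up to 25 mm off the centre line, its length within about 0.4 rad of the passing direction. Either end may lead. Over 20 N from the fingers counts as gripping.
- gate: Sizing gate screwed to the bench: two upright steel posts, 24 mm diameter, 22 mm tall, axes at own y = +38 and -38 mm, x = 0: clear gap 52 mm over bare bench. Each has a blue foot 7 mm high (|y| 33 to 71 mm, |x| to 16 mm) with a web 16 mm high. Origin: on the bench in the middle of the gap; own +x is the passing direction (tile starts at negative x, ends at positive x), z up.
- tile_green: Bystander: same tile with green glaze, 72 x 48 x 8 mm, lying flat. Origin under its centre.
- jar_red: Bystander: dark brown glaze jar with a red lid, 53 mm in diameter, 70 mm tall. Origin under its centre.
- label_roll: Bystander: off-white roll of labels lying flat, 60 mm in diameter, 26 mm tall. Origin under its centre.
Not all that is in view belongs to the job. What is shaped like the tile_blue but pink is not meant.

How it is judged (in metres and radians):
On the way:
1. the tile lies flat between the posts: its centre within 30 mm of their line and 12 mm of the middle of the gap, its length within 0.3 rad of the passing direction (x of tile_blue in the frame of gate between -0.03 and 0.03 m and y of tile_blue in the frame of gate between -0.012 and 0.012 m and angle between the x axis of tile_blue and the x axis of gate, either way round below 0.3 rad and height (world z) of tile_blue below 0.005 m), for 0.1 s.
At the end, for the whole second after the job is handed in: The blue tile lies flat and at rest on the bench beyond the gate: its centre 45 to 140 mm past the line of the posts and within 50 mm sideways of the middle of the gap (x of tile_blue in the frame of gate between 0.045 and 0.14 m and y of tile_blue in the frame of gate between -0.05 and 0.05 m and height (world z) of tile_blue between -0.005 and 0.005 m and angle between tile_blue's own z axis and vertical below 0.1 rad and linear speed of tile_blue below 0.02 m/s); the robot touches nothing.
It fails at once if the blue tile is lifted (over 10 mm) or tipped (over 0.2 rad) (height (world z) of tile_blue above 0.01 m or angle between tile_blue's own z axis and vertical above 0.2 rad).
It fails at once if the blue tile is pinched, pressed or rammed with more than 20 N by the fingers (contact force between the fingers and tile_blue above 20 N).
It fails at once if the green tile, red-lidded jar or label roll is moved more than 15 mm (distance of any of tile_green, jar_red, label_roll from where it was at the start of the episode above 0.015 m).
It also fails if it takes over 56 s, if anything falls off the work surface, if the arm or the gripper's body presses on something with over 40 N, if the wrist force passes 120 N, or if a joint passes its speed limit or range.

## Working session

There is one attempt and no reset: what is moved stays moved. The work goes in short steps, Python scripts to look and compute and a tool call to move; the robot and the scene stay as the last step left them, time stands still between calls to the robot, and variables do not carry over. Pictures are saved under pics/ and viewed, at most 10 in all, crops included, and the job is handed in when it is done.

Besides the shell and the picture viewer there is one more tool, called in YAML: its name, and indented under it one key for each argument. drive_tool: Moves the arm, as the interface text tells. Its arguments: {"type":"object","properties":{"moves":{"type":"array","items":{"type":"object","properties":{"delta_pos":{"type":"array","items":{"type":"number"}},"turn":{"type":"number"},"claw":{"type":"number"}}}}},"required":["moves"]}

```bash
mkdir -p pics; ls; cat > h.py <<'E'
import numpy as np, cv2
from station import monitor, cams, ticket
def cap(n,tag):
    d=cams.capture(n); cv2.imwrite(f'pics/{tag}.png',d['color'][:,:,::-1]); np.savez(f'pics/{tag}.npz',**d); return d
def ray(d,u,v,fish=False):
    f=240/np.tan(np.radians(float(d['vertical_fov']))/2); x=(u-d['cx']);y=(v-d['cy'])
    if fish:
        r=np.hypot(x,y)+1e-9; t=r/f; c=np.array([x/r*np.sin(t),y/r*np.sin(t),np.cos(t)])
    else: c=np.array([x/f,y/f,1.])
    E=d['extrinsics']; return E[:3,3],E[:3,:3]@c
def onz(d,u,v,z,fish=False):
    o,r=ray(d,u,v,fish); return o+r*(z-o[2])/r[2]
E
python3 - <<'E'
from h import *
a=[cap(n,n+'0') for n in ('scene','side','wrist')]
for d in a: print(d['vertical_fov'],d['cx'],d['cy'],np.round(d['extrinsics'],3).tolist())
print(monitor.sense())
E
```

```text
pics
57.360124216799484 328.0129916870873 234.44864314607324 [[-0.761, -0.425, 0.49, 0.127], [-0.648, 0.473, -0.597, 0.082], [0.022, -0.772, -0.636, 0.57], [0.0, 0.0, 0.0, 1.0]]
44.72071036452829 310.94450515782717 242.68151323615663 [[-0.896, -0.18, 0.407, 0.168], [-0.444, 0.328, -0.834, 0.363], [0.017, -0.927, -0.374, 0.404], [0.0, 0.0, 0.0, 1.0]]
65.70646984690485 319.5561155128834 234.92884038766144 [[-1.0, 0.001, -0.002, 0.625], [0.0, 0.961, 0.276, -0.076], [0.002, 0.276, -0.961, 0.383], [0.0, 0.0, 0.0, 1.0]]
{'time_s': 0.15, 'joints': array([ 1.48176158e+01,  2.20794769e+01,  3.99963874e-01, -1.97217367e-02,
       -6.84117534e+01, -1.48172208e+01]), 'joint_velocities': array([ 0.07169177, -0.07339539,  0.24607477,  0.11254226,  0.02074199,
       -0.00718085]), 'effort': array([ 3.86667998e-04, -3.91052306e+01,  1.87588084e+01,  4.22235444e+00,
        1.23758311e-02, -1.38926293e-04]), 'tcp_pos': array([6.24560235e-01, 2.58644019e-05, 2.21740368e-01]), 'ee_rot': array([[-1.19927652e-04, -9.99998678e-01, -1.62176190e-03],
       [-9.99999988e-01,  1.20086657e-04, -9.79478907e-05],
       [ 9.81425132e-05,  1.62175014e-03, -9.99998680e-01]]), 'wrist_force': array([ 0.30672096, -1.2036938 ,  0.57636569]), 'moment': array([-0.02796536, -0.02901477, -0.00632373]), 'gripper_force': 0.0, 'gripper_width': 1.0028291121086157}
```

View pics/scene0.png

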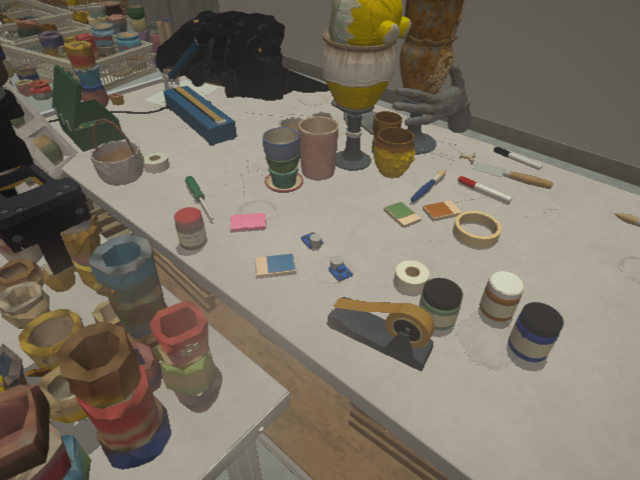

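View pics/wrist0.png

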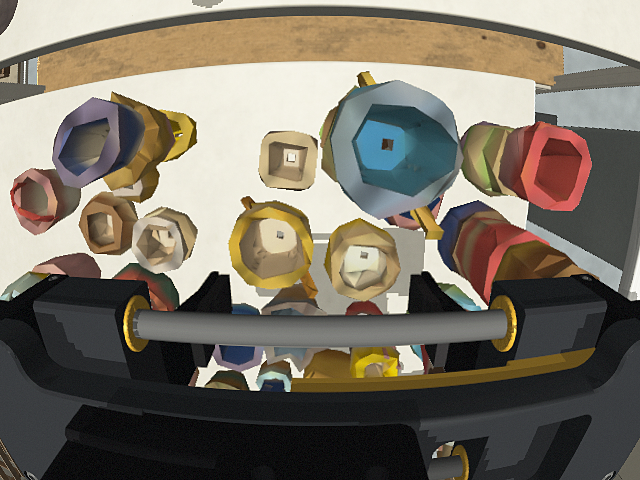

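The scene view shows the blue/buff tile at about (276,265) and the gate posts at (315,240) and (341,265). The bystanders are the green tile (403,213), the red-lidded jar (190,228) and the label roll (411,277). Lookalikes are the pink tile (248,222) and the orange tile (441,210). The wrist view shows only pots on another table. I choose the half-blue, half-buff tile at (276,265) and check it in a crop.

```bash
python3 - <<'E'
from h import *
d=np.load('pics/scene0.npz')
for n,u,v,z in [('blue',276,265,.008),('post1',315,237,.022),('post2',337,262,.022),('green',403,213,.008),('jar',188,216,.07),('roll',411,272,.026),('pink',248,222,.008),('orange',441,210,.008),('tape',380,330,.03)]:
    p=onz(d,u,v,z); 
    E=d['extrinsics']; q=E@np.array([*( (np.array([u-d['cx'],v-d['cy']])/(240/np.tan(np.radians(d['vertical_fov']/2))))*d['range_z'][v,u]),d['range_z'][v,u],1]); print(n,p.round(3),q[:3].round(3))
im=cv2.imread('pics/scene0.png')[195:305,170:450]; s=cv2.imread('pics/side0.png')
a=cv2.resize(im,None,fx=2.8,fy=2.8,interpolation=cv2.INTER_CUBIC); cv2.imwrite('pics/crop1.png',a)
E
```

```text
blue [ 0.573 -0.314  0.008] [ 0.573 -0.314  0.008]
post1 [ 0.562 -0.41   0.022] [ 0.563 -0.411  0.021]
post2 [ 0.485 -0.383  0.022] [ 0.485 -0.384  0.021]
green [ 0.486 -0.609  0.008] [ 0.485 -0.607  0.01 ]
jar [ 0.741 -0.254  0.07 ] [ 0.741 -0.254  0.07 ]
roll [ 0.368 -0.448  0.026] [ 0.373 -0.46   0.013]
pink [ 0.709 -0.366  0.008] [ 0.709 -0.365  0.008]
orange [ 0.43  -0.675  0.008] [ 0.43  -0.673  0.009]
tape [ 0.333 -0.303  0.03 ] [ 0.338 -0.311  0.018]
```

View pics/crop1.png

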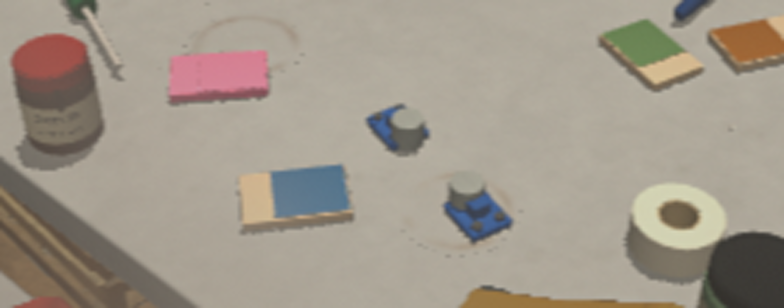

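View pics/side0.png

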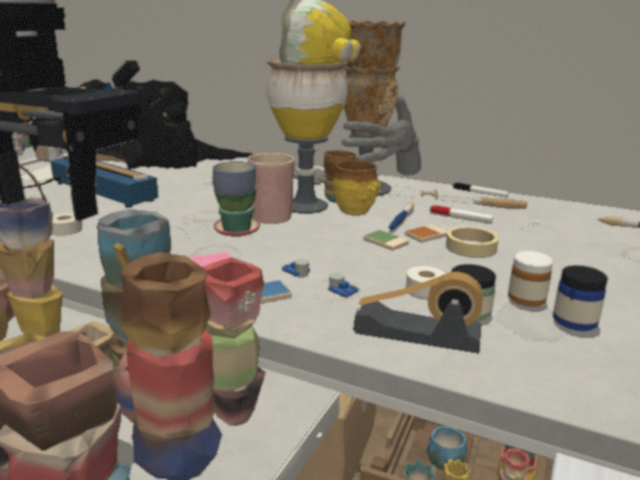

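The crop confirms the half-blue, half-buff tile, at (295,195) in the crop. The posts are at (405,125) and (467,188), and the pink piece is at (220,75). The side view (480,290) shows the same layout, with pots low in front. Next I measure the poses precisely and map obstacle heights.

```bash
cat >> h.py <<'E'
def cloud(d):
    v,u=np.mgrid[:480,:640]; z=d['range_z']; f=240/np.tan(np.radians(float(d['vertical_fov']))/2)
    P=np.stack([(u-d['cx'])/f*z,(v-d['cy'])/f*z,z],-1); E=d['extrinsics']; return P@E[:3,:3].T+E[:3,3]
def tile(d,roi):   # blue+buff tile top: mask by colour, rays onto z=8mm, min-area rect
    hsv=cv2.cvtColor(np.ascontiguousarray(d['color']),cv2.COLOR_RGB2HSV)
    P=cloud(d); m=(P[...,2]>.004)&(P[...,2]<.012)&(hsv[...,1]>50)
    x0,x1,y0,y1=roi; m&=(P[...,0]>x0)&(P[...,0]<x1)&(P[...,1]>y0)&(P[...,1]<y1)
    m=cv2.morphologyEx(m.astype(np.uint8),cv2.MORPH_OPEN,np.ones((3,3)))
    n,l,st,_=cv2.connectedComponentsWithStats(m); k=1+st[1:,4].argmax(); v,u=np.where(l==k)
    Q=np.array([onz(d,a,b,.008)[:2] for a,b in zip(u,v)])
    return cv2.minAreaRect((Q*1000).astype(np.float32)),len(u)
E
python3 - <<'E'
from h import *
d=np.load('pics/scene0.npz'); P=cloud(d)
print('tile',tile(d,(.5,.65,-.37,-.25)))
c=[]
for x0,x1,y0,y1 in [(.53,.6,-.45,-.37),(.45,.52,-.42,-.35)]:
    m=(P[...,0]>x0)&(P[...,0]<x1)&(P[...,1]>y0)&(P[...,1]<y1)&(P[...,2]>.0192)
    v,u=np.where(m); Q=np.array([onz(d,a,b,.022)[:2] for a,b in zip(u,v)],np.float32)
    cc=cv2.minEnclosingCircle(Q*1000); print('post',len(u),cc,Q.mean(0)); c.append(np.array(cc[0]))
D=c[0]-c[1]; m=(c[0]+c[1])/2; n=np.array([D[1],-D[0]]); n/=np.hypot(*n); n*= np.sign(-n[1])
print('dist',np.hypot(*D),'mid',m,'dir',n,np.degrees(np.arctan2(n[1],n[0])))
# height map, 4 cm cells
H={}
for n_ in ('scene0','side0'):
    p=cloud(np.load(f'pics/{n_}.npz')).reshape(-1,3)
    for q in p[(p[:,0]>.35)&(p[:,0]<.9)&(p[:,1]>-.6)&(p[:,1]<.2)]:
        k=(int(q[0]/.05),int(np.floor(q[1]/.05))); H[k]=max(H.get(k,-9),q[2])
for y in range(3,-13,-1): print('%5.2f'%(y*.05),' '.join('%4d'%(1000*H[(x,y)]) if (x,y) in H else '   .' for x in range(7,18)))
E
```

```text
tile (((568.9411010742188, -321.3222351074219), (48.072021484375, 51.306175231933594), 51.35807800292969), 401)
post 76 ((560.68798828125, -409.24761962890625), 12.588791847229004) [ 0.56054986 -0.40977457]
post 95 ((488.1121826171875, -386.2591857910156), 12.807562828063965) [ 0.48860374 -0.38658354]
dist 76.12959777975213 mid [ 524.40008545 -397.75340271] dir [-0.30196447 -0.95331918] -107.57563217168772
 0.15    .    .  168  167    .    .    .    .    .    .    .
 0.10    .  165  168  167  127   77   52    .    .    .    .
 0.05    .  203  206  167   56   79   78   63   51   50    .
 0.00    2  204  206  335  405  405  289   65   52   51   49
-0.05    2  182  204  335  433  436  309    2  133   49   49
-0.10    3  169  170  197  200  197   51  181  181  131   54
-0.15    2    3    3    2  195   87    2    1  179    0   54
-0.20   -1    0   -1   -1    .   -3   -1    .    .    .   -1
-0.25    3    3    2    3    2    2    2   72   71    3    2
-0.30   66   44    2    3   11   10    3   71   72    2    2
-0.35   67   45    3   10   12   10    6   10   15   21   21
-0.40    2    3   23   21   22    2   11   11    9   21   23
-0.45   28    2    5   22   23    2    8   10    3    3    2
-0.50   28    2    3    2    2    3    3  128  128    3    2
-0.55    2    2    3    2    3    2    3  130  129  128    3
-0.60    3    2   12   11    2    3  127  128  128    2    3
```

```bash
sed -i 's/&(hsv\[...,1\]>50)//' h.py; cat >> h.py <<'E'
G=np.array([.5244,-.3978]); N=np.array([-.302,-.9533]); L=np.array([.9533,-.302])  # gate origin, +x, +y
def gate(p): q=np.asarray(p)[:2]-G; return np.round([q@N*1000,q@L*1000],1)
def show(d,roi=(.5,.65,-.38,-.25)):
    r,n=tile(d,roi); c=cv2.boxPoints(r)/1000; e=c[1]-c[0]; g=c[2]-c[1]; e=e if np.hypot(*e)>np.hypot(*g) else g
    a=np.degrees(np.arctan2(e@L,e@N)); a=(a+90)%180-90
    print('tile',np.round(r[0],1),'size',np.round(r[1],1),n,'gate xy',gate(np.array(r[0])/1000),'ang',round(a,1)); print([gate(q).tolist() for q in c])
E
python3 - <<'E'
from h import *
show(np.load('pics/scene0.npz'))
E
```

```text
tile [ 575.5 -314.2] size [71.8 51.4] 726 gate xy [-95.1  23.5] ang -22.2
[[-71.6, -13.9], [-52.2, 33.7], [-118.6, 60.9], [-138.1, 13.3]]
```

drive_tool:
  moves:
    - {"delta_pos": [0,0,-30]}
    - {"delta_pos": [40,0,-20],"turn": -0.18}
    - {"delta_pos": [0,0,0],"turn": -0.18}
    - {"delta_pos": [0,0,0],"turn": -0.18}
    - {"delta_pos": [0,0,0],"turn": -0.18}
    - {"delta_pos": [0,0,0],"turn": -0.18}
    - {"delta_pos": [0,0,0],"turn": -0.18}
    - {"delta_pos": [0,0,0],"turn": -0.18}

```text
invalid input
```

drive_tool:
  moves:
    - {"delta_pos": [0,0,-40],"turn": 0,"claw": 1}
    - {"delta_pos": [30,0,-10],"turn": 0,"claw": 0.35}
    - {"delta_pos": [50,0,0],"turn": 0,"claw": 0.35}
    - {"delta_pos": [55,0,0],"turn": 0,"claw": 0.35}
    - {"delta_pos": [55,-5,0],"turn": 0,"claw": 0.35}
    - {"delta_pos": [55,-5,0],"turn": 0,"claw": 0.35}
    - {"delta_pos": [50,-5,0],"turn": 0,"claw": 0.35}
    - {"delta_pos": [41,-4,0],"turn": 0,"claw": 0.35}
    - {"delta_pos": [0,0,0],"turn": -0.18,"claw": 0.35}
    - {"delta_pos": [0,0,0],"turn": -0.18,"claw": 0.35}
    - {"delta_pos": [0,0,0],"turn": -0.18,"claw": 0.35}
    - {"delta_pos": [0,0,0],"turn": -0.18,"claw": 0.35}

```text
time_s: 1.65
tcp_pos: [0.6438, -0.336, 0.2718]
ee_rot: [[0.664, -0.748, -0.001], [-0.748, -0.664, 0.001], [-0.001, 0.0, -1.0]]
wrist_force: [0.3, 0.7, 0.4]
gripper_width: 0.349
gripper_force: 0.0
```

drive_tool:
  moves:
    - {"delta_pos": [0,0,30],"turn": -0.18,"claw": 0.35}
    - {"delta_pos": [0,0,40],"turn": -0.18,"claw": 0.35}
    - {"delta_pos": [0,0,40],"turn": -0.18,"claw": 0.35}
    - {"delta_pos": [0,0,40],"turn": 0,"claw": 0.35}
    - {"delta_pos": [0,0,0],"turn": 0,"claw": 0.35}
    - {"delta_pos": [0,0,0],"turn": 0,"claw": 0.35}
    - {"delta_pos": [0,0,0],"turn": 0,"claw": 0.35}

```text
time_s: 2.52
tcp_pos: [0.6453, -0.3365, 0.1252]
ee_rot: [[0.952, -0.306, 0.004], [-0.306, -0.952, -0.002], [0.004, 0.0, -1.0]]
wrist_force: [0.3, -0.5, -0.2]
gripper_width: 0.348
gripper_force: 0.0
```

```bash
python3 - <<'E'
from h import *
s=monitor.sense(); R=s['ee_rot']; print(s['time_s'],s['tcp_pos'],gate(s['tcp_pos']),'x axis in gate',R[:2,0]@N,R[:2,0]@L, 'z',R[:,2], s['gripper_width'],s['wrist_force'])
cap('wrist','w1'); show(cap('scene','s1'))
E
```

```text
2.525 [ 0.64526692 -0.33648879  0.12524268] [-94.9  96.7] x axis in gate 0.0038069939043338798 0.9999752760492816 z [ 0.00415627 -0.00162718 -0.99999004] 0.34767427601515793 [ 0.2712512  -0.47644854 -0.15150981]
tile [ 575.4 -314. ] size [71.8 51.6] 732 gate xy [-95.3  23.3] ang -21.1
[[-71.0, -13.6], [-52.5, 34.5], [-119.5, 60.3], [-138.1, 12.1]]
```

View pics/w1.png

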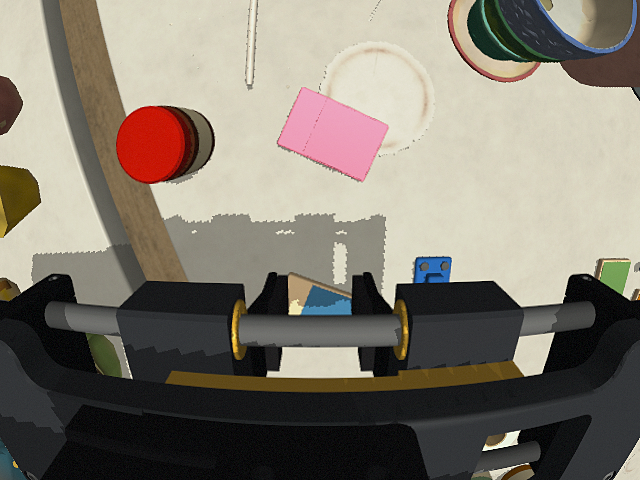

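The wrist view shows the tile between the fingers at (320,295), the pink piece at (333,135) and the jar at (155,145). The space below the tool is clear bench, so I descend.

drive_tool:
  moves:
    - {"delta_pos": [0,0,40],"turn": 0,"claw": 0.35}
    - {"delta_pos": [0,0,40],"turn": 0,"claw": 0.35}
    - {"delta_pos": [0,0,30],"turn": 0,"claw": 0.35}
    - {"delta_pos": [0,0,3],"turn": 0,"claw": 0.35}
    - {"delta_pos": [0,0,0],"turn": 0,"claw": 0.35}
    - {"delta_pos": [0,0,0],"turn": 0,"claw": 0.35}
    - {"delta_pos": [0,0,0],"turn": 0,"claw": 0.35}

```text
time_s: 3.5
tcp_pos: [0.6448, -0.3362, 0.0112]
ee_rot: [[0.952, -0.306, 0.003], [-0.306, -0.952, -0.001], [0.003, 0.0, -1.0]]
wrist_force: [-0.6, 0.6, -0.8]
gripper_width: 0.353
gripper_force: 0.0
```

drive_tool:
  moves:
    - {"delta_pos": [0,0,4],"turn": 0,"claw": 0.35}
    - {"delta_pos": [0,0,3],"turn": 0,"claw": 0.35}
    - {"delta_pos": [-6,0,0],"turn": 0,"claw": 0.35}
    - {"delta_pos": [-6,0,0],"turn": 0,"claw": 0.35}
    - {"delta_pos": [-6,0,0],"turn": 0,"claw": 0.35}
    - {"delta_pos": [-4,0,0],"turn": 0,"claw": 0.35}
    - {"delta_pos": [-4,0,0],"turn": 0,"claw": 0.35}
    - {"delta_pos": [-4,0,0],"turn": 0,"claw": 0.35}

```text
time_s: 4.5
tcp_pos: [0.6153, -0.3268, 0.0027]
ee_rot: [[0.952, -0.306, 0.0], [-0.306, -0.952, -0.0], [0.0, 0.0, -1.0]]
wrist_force: [0.9, -0.5, 0.4]
gripper_width: 0.352
gripper_force: 0.1
```

drive_tool:
  moves:
    - {"delta_pos": [-4,0,0],"turn": 0,"claw": 0.35}
    - {"delta_pos": [-4,0,0],"turn": 0,"claw": 0.35}
    - {"delta_pos": [-4,0,0],"turn": 0,"claw": 0.35}
    - {"delta_pos": [-4,0,0],"turn": 0,"claw": 0.35}
    - {"delta_pos": [-4,0,0],"turn": 0,"claw": 0.35}
    - {"delta_pos": [-4,0,0],"turn": 0,"claw": 0.35}

```text
time_s: 5.25
tcp_pos: [0.5923, -0.3194, 0.0026]
ee_rot: [[0.952, -0.306, 0.0], [-0.306, -0.952, -0.0], [0.0, 0.0, -1.0]]
wrist_force: [-0.0, 0.6, 0.1]
gripper_width: 0.352
gripper_force: 0.1
```

```bash
python3 - <<'E'
from h import *
s=monitor.sense(); print(s['time_s'],s['tcp_pos'],gate(s['tcp_pos']),s['wrist_force'])
show(cap('scene','s2'))
E
```

```text
5.25 [ 0.59232453 -0.31939097  0.00255632] [-95.3  41.1] [-0.01250951  0.57339959  0.06844318]
tile [ 558.4 -316. ] size [72.7 59. ] 790 gate xy [-88.2   7.8] ang -0.1
[[-51.9, -21.8], [-51.8, 37.2], [-124.5, 37.3], [-124.6, -21.7]]
```

drive_tool:
  moves:
    - {"delta_pos": [-3,0,0],"turn": 0,"claw": 0.35}
    - {"delta_pos": [-3,0,0],"turn": 0,"claw": 0.35}
    - {"delta_pos": [0,0,0],"turn": 0,"claw": 0.35}
    - {"delta_pos": [5,0,0],"turn": 0,"claw": 0.35}
    - {"delta_pos": [15,0,0],"turn": 0,"claw": 0.35}
    - {"delta_pos": [15,0,0],"turn": 0,"claw": 0.35}
    - {"delta_pos": [0,0,0],"turn": 0,"claw": 0.35}

```text
time_s: 6.18
tcp_pos: [0.6211, -0.3286, 0.0023]
ee_rot: [[0.952, -0.306, 0.001], [-0.306, -0.952, -0.0], [0.001, 0.0, -1.0]]
wrist_force: [0.2, 0.5, -1.1]
gripper_width: 0.35
gripper_force: 0.0
```

```bash
python3 - <<'E'
from h import *
s=monitor.sense(); print(s['time_s'],s['tcp_pos'],gate(s['tcp_pos']),s['wrist_force'])
d=cap('scene','s3'); show(d)
# tighter: top-face points only
P=cloud(d); m=(P[...,2]>.0068)&(P[...,2]<.0095)
v,u=np.where(m&(P[...,0]>.5)&(P[...,0]<.6)&(P[...,1]>-.37)&(P[...,1]<-.26)); g=np.array([gate(onz(d,a,b,.008)) for a,b in zip(u,v)])
print(len(g),np.percentile(g,[0,1,50,99,100],axis=0),cv2.minAreaRect(g.astype(np.float32)))
E
```

```text
6.175 [ 0.62114869 -0.32858389  0.00226452] [-95.2  71.3] [ 0.16663171  0.46407631 -1.05714261]
tile [ 549.3 -312.9] size [73.2 51.6] 777 gate xy [-88.5  -1.9] ang -0.5
[[-52.1, -28.0], [-51.6, 23.6], [-124.9, 24.2], [-125.3, -27.4]]
530 [[-124.1    -26.4  ]
 [-123.271  -24.3  ]
 [ -91.8     -2.25 ]
 [ -52.5     23.071]
 [ -51.9     23.7  ]] ((-88.04244995117188, -1.421255111694336), (49.879966735839844, 72.35307312011719), 89.67871856689453)
```

drive_tool:
  moves:
    - {"delta_pos": [0,0,-40],"turn": 0,"claw": 0.35}
    - {"delta_pos": [0,0,-30],"turn": 0,"claw": 0.1}
    - {"delta_pos": [-35,-30,0],"turn": 0,"claw": 0.1}
    - {"delta_pos": [-37,-29,0],"turn": 0.174,"claw": 0.1}
    - {"delta_pos": [0,0,0],"turn": 0.174,"claw": 0.1}
    - {"delta_pos": [0,0,0],"turn": 0.174,"claw": 0.1}
    - {"delta_pos": [0,0,0],"turn": 0.174,"claw": 0.1}
    - {"delta_pos": [0,0,0],"turn": 0.174,"claw": 0.1}
    - {"delta_pos": [0,0,0],"turn": 0.174,"claw": 0.1}
    - {"delta_pos": [0,0,0],"turn": 0.174,"claw": 0.1}
    - {"delta_pos": [0,0,0],"turn": 0.174,"claw": 0.1}
    - {"delta_pos": [0,0,0],"turn": 0.174,"claw": 0.1}

```text
time_s: 7.72
tcp_pos: [0.5688, -0.25, 0.0725]
ee_rot: [[-0.307, -0.952, -0.001], [-0.952, 0.307, 0.0], [-0.0, 0.001, -1.0]]
wrist_force: [-0.1, 1.1, 0.3]
gripper_width: 0.101
gripper_force: 0.0
```

drive_tool:
  moves:
    - {"delta_pos": [0,0,30],"turn": 0,"claw": 0.1}
    - {"delta_pos": [0,0,20],"turn": 0,"claw": 0.1}
    - {"delta_pos": [0,0,0],"turn": 0,"claw": 0.1}
    - {"delta_pos": [0,0,0],"turn": 0,"claw": 0.1}

```text
time_s: 8.22
tcp_pos: [0.57, -0.2503, 0.0234]
ee_rot: [[-0.301, -0.954, 0.001], [-0.954, 0.301, -0.0], [0.0, -0.001, -1.0]]
wrist_force: [-0.6, 0.1, 0.0]
gripper_width: 0.103
gripper_force: 0.0
```

```bash
python3 - <<'E'
from h import *
s=monitor.sense(); R=s['ee_rot']; print(s['time_s'],s['tcp_pos'],gate(s['tcp_pos']),s['wrist_force'],'x axis in gate',R[:2,0]@N,R[:2,0]@L,s['gripper_width'])
show(cap('scene','s4'))
E
```

```text
8.225 [ 0.57003521 -0.25030885  0.02343349] [-154.4   -1. ] [-0.55598764  0.12029631  0.00543574] x axis in gate 0.9999918504648322 0.001084895943623573 0.10295220039447811
tile [ 549.2 -312.8] size [73.2 50.9] 393 gate xy [-88.5  -2.1] ang 0.1
[[-51.8, -27.5], [-52.0, 23.5], [-125.1, 23.3], [-125.0, -27.6]]
```

drive_tool:
  moves:
    - {"delta_pos": [0,0,14],"turn": 0,"claw": 0.1}
    - {"delta_pos": [0,0,6],"turn": 0,"claw": 0.1}
    - {"delta_pos": [6,0,0],"turn": 0,"claw": 0.1}
    - {"delta_pos": [6,0,0],"turn": 0,"claw": 0.1}
    - {"delta_pos": [5,0,0],"turn": 0,"claw": 0.1}
    - {"delta_pos": [4,0,0],"turn": 0,"claw": 0.1}
    - {"delta_pos": [4,0,0],"turn": 0,"claw": 0.1}
    - {"delta_pos": [5,0,0],"turn": 0,"claw": 0.1}
    - {"delta_pos": [5,0,0],"turn": 0,"claw": 0.1}
    - {"delta_pos": [5,0,0],"turn": 0,"claw": 0.1}
    - {"delta_pos": [5,0,0],"turn": 0,"claw": 0.1}
    - {"delta_pos": [5,0,0],"turn": 0,"claw": 0.1}

```text
time_s: 9.78
tcp_pos: [0.5545, -0.2981, 0.0025]
ee_rot: [[-0.301, -0.954, -0.0], [-0.954, 0.301, 0.0], [-0.0, 0.0, -1.0]]
wrist_force: [-0.2, -0.3, -0.0]
gripper_width: 0.101
gripper_force: 0.1
```

```bash
python3 - <<'E'
from h import *
s=monitor.sense(); R=s['ee_rot']; print(s['time_s'],s['tcp_pos'],gate(s['tcp_pos']),s['wrist_force'])
d=cap('scene','s5');P=cloud(d); m=(P[...,2]>.0065)&(P[...,2]<.0095)
v,u=np.where(m); g=np.array([gate(onz(d,a,b,.008)) for a,b in zip(u,v)])
g=g[(g[:,0]>-120)&(g[:,0]<-20)&(abs(g[:,1])<40)]
print(len(g),np.percentile(g,[0,1,50,99,100],axis=0))
for x in (-75,-65,-55,-45,-35,-25): k=g[abs(g[:,0]-x)<4]; print(x,k[:,1].min(),k[:,1].max())
cv2.imwrite('pics/crop5.png',cv2.resize(d['color'][200:300,230:400,::-1],None,fx=4,fy=4))
E
```

```text
9.775 [ 0.55448662 -0.29812599  0.00253702] [-104.1   -1.4] [-0.1544565  -0.28821741 -0.02986449]
17 [[-114.3    -24.5  ]
 [-114.268  -24.356]
 [-111.1    -14.5  ]
 [ -20.532   10.588]
 [ -20.5     11.1  ]]Traceback (most recent call last):
  File "<stdin>", line 7, in <module>
    return umr_minimum(a, axis, None, out, keepdims, initial, where)
ValueError: zero-size array to reduction operation minimum which has no identity
```

```bash
python3 - <<'E'
from h import *
a=cap('side','d5')['color']; b=cap('wrist','w5')['color']
o=np.vstack([cv2.resize(a[220:340,220:420],(500,300)),cv2.resize(b[200:400,150:490],(500,294))])
cv2.imwrite('pics/c5.png',o[:,:,::-1])
E
```

```text
(no output)
```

View pics/c5.png

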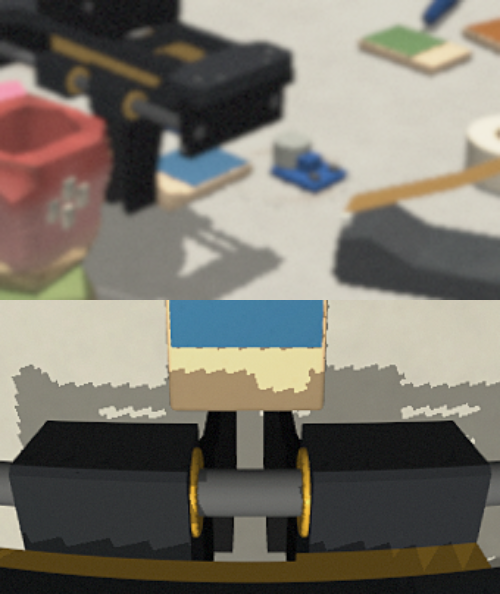

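The upper crop shows the tile running ahead of the fingers at (205,170), post clear at (290,160). The lower, wrist crop shows it square and centred on the fingers, with edges at columns 168 and 325. Next I measure it and the posts in the wrist view.

```bash
cat >> h.py <<'E'
def wrist(d):
    c=np.ascontiguousarray(d['color']); hsv=cv2.cvtColor(c,cv2.COLOR_RGB2HSV)
    m=cv2.inRange(hsv,(98,90,70),(112,255,255)); n,l,st,_=cv2.connectedComponentsWithStats(m)
    for k in 1+np.argsort(-st[1:,4])[:4]:
        v,u=np.where(l==k)
        g=np.array([gate(onz(d,a,b,.008,True)) for a,b in zip(u,v)],np.float32); r=cv2.minAreaRect(g)
        print(st[k],np.round(g.min(0),1),np.round(g.max(0),1),'rect',np.round(r[0],1),np.round(r[1],1),round(r[2],1))
E
python3 - <<'E'
from h import *
wrist(np.load('pics/w5.npz'))
E
```

```text
[  264   117   107   115 12040] [-71.2 -22.5] [-22.1  22.4] rect [-46.6  -0.1] [49.1 44.9] 0.0
[ 391   35   82   74 2709] [-15.8 -67.8] [ 15.3 -31. ] rect [ -0.3 -49.4] [31.1 36.8] 0.0
[ 156   37   80   74 2553] [-15.9  34.3] [15.2 70.9] rect [-0.3 52.6] [31.1 36.6] 0.2
[222  35  15   7  42] [12. 34.] [15.2 40.2] rect [14.4 36.7] [7.  1.9] 65.0
```

drive_tool:
  moves:
    - {"delta_pos": [2.5,-0.4,0],"turn": 0,"claw": 0.1}
    - {"delta_pos": [2.5,-0.4,0],"turn": 0,"claw": 0.1}
    - {"delta_pos": [2.5,-0.4,0],"turn": 0,"claw": 0.1}
    - {"delta_pos": [2,-0.4,0],"turn": 0,"claw": 0.1}

```text
time_s: 10.42
tcp_pos: [0.5532, -0.3075, 0.0025]
ee_rot: [[-0.301, -0.954, -0.0], [-0.954, 0.301, 0.0], [0.0, 0.0, -1.0]]
wrist_force: [0.6, -0.0, -0.5]
gripper_width: 0.099
gripper_force: 0.1
```

```bash
python3 - <<'E'
from h import *
wrist(cap('wrist','w6')); s=monitor.sense(); print(gate(s['tcp_pos']),s['tcp_pos'])
E
```

```text
[  264   118   108   115 12071] [-62.6 -21. ] [-13.3  24. ] rect [-38.    1.5] [45.  49.3] 90.0
[ 394   54   83   75 2777] [-15.5 -67.9] [ 15.5 -30.6] rect [  0.  -49.2] [37.3 31. ] 90.0
[ 160   54   81   75 2738] [-15.6  34. ] [15.4 70.8] rect [-0.1 52.4] [36.8 31. ] 90.0
[  5 464   3   2   3] [-310.6  318. ] [-306.3  324.3] rect [-308.3  321.3] [0.5 7.6] 34.3
[-94.6   0.3] [ 0.55323456 -0.30772469  0.00254595]
```

drive_tool:
  moves:
    - {"delta_pos": [4,0,0],"turn": 0,"claw": 0.1}
    - {"delta_pos": [4,0,0],"turn": 0,"claw": 0.1}
    - {"delta_pos": [4,0,0],"turn": 0,"claw": 0.1}
    - {"delta_pos": [4,0,0],"turn": 0,"claw": 0.1}
    - {"delta_pos": [4,0,0],"turn": 0,"claw": 0.1}
    - {"delta_pos": [4,0,0],"turn": 0,"claw": 0.1}
    - {"delta_pos": [4,0,0],"turn": 0,"claw": 0.1}
    - {"delta_pos": [4,0,0],"turn": 0,"claw": 0.1}

```text
time_s: 11.48
tcp_pos: [0.5436, -0.3381, 0.0026]
ee_rot: [[-0.301, -0.954, 0.0], [-0.954, 0.301, -0.0], [-0.0, -0.0, -1.0]]
wrist_force: [-0.5, 0.0, -0.5]
gripper_width: 0.096
gripper_force: 0.1
```

```bash
python3 - <<'E'
from h import *
wrist(cap('wrist','w7')); s=monitor.sense(); print(gate(s['tcp_pos']),s['tcp_pos'],s['wrist_force'])
E
```

```text
[  264   118   108   115 12065] [-30.5 -21. ] [18.8 24. ] rect [-5.9  1.5] [45.  49.3] 90.0
[ 393  126   82   73 2801] [-14.7 -67.7] [ 16.2 -30.7] rect [  0.7 -49.2] [30.9 37. ] 0.0
[ 161  126   81   73 2728] [-14.8  34.2] [16.1 70.8] rect [ 0.6 52.5] [30.8 36.6] 0.2
[  2 471  12   7  38] [-309.   316.6] [-286.4  351. ] rect [-298.   333.5] [ 7.6 40.6] 42.6
[-62.3   0.2] [ 0.54341623 -0.33850202  0.00255118] [-0.03374774 -0.66944502 -0.26063184]
```

drive_tool:
  moves:
    - {"delta_pos": [4,0,0],"turn": 0,"claw": 0.1}
    - {"delta_pos": [5,0,0],"turn": 0,"claw": 0.1}
    - {"delta_pos": [5,0,0],"turn": 0,"claw": 0.1}
    - {"delta_pos": [5,0,0],"turn": 0,"claw": 0.1}
    - {"delta_pos": [5,0,0],"turn": 0,"claw": 0.1}
    - {"delta_pos": [5,0,0],"turn": 0,"claw": 0.1}
    - {"delta_pos": [5,0,0],"turn": 0,"claw": 0.1}
    - {"delta_pos": [5,0,0],"turn": 0,"claw": 0.1}
    - {"delta_pos": [5,0,0],"turn": 0,"claw": 0.1}
    - {"delta_pos": [5,0,0],"turn": 0,"claw": 0.1}

```text
time_s: 12.78
tcp_pos: [0.5288, -0.3849, 0.0026]
ee_rot: [[-0.301, -0.954, 0.0], [-0.954, 0.301, -0.0], [0.0, -0.0, -1.0]]
wrist_force: [-0.6, 0.1, -0.3]
gripper_width: 0.1
gripper_force: 0.1
```

drive_tool:
  moves:
    - {"delta_pos": [5,0,0],"turn": 0,"claw": 0.1}
    - {"delta_pos": [5,0,0],"turn": 0,"claw": 0.1}
    - {"delta_pos": [5,0,0],"turn": 0,"claw": 0.1}
    - {"delta_pos": [5,0,0],"turn": 0,"claw": 0.1}
    - {"delta_pos": [5,0,0],"turn": 0,"claw": 0.1}
    - {"delta_pos": [5,0,0],"turn": 0,"claw": 0.1}
    - {"delta_pos": [3,0,0],"turn": 0,"claw": 0.1}
    - {"delta_pos": [0,0,0],"turn": 0,"claw": 0.1}

```text
time_s: 13.78
tcp_pos: [0.5188, -0.4163, 0.0025]
ee_rot: [[-0.302, -0.953, -0.0], [-0.953, 0.302, -0.0], [0.0, 0.0, -1.0]]
wrist_force: [-0.1, 0.6, -0.1]
gripper_width: 0.105
gripper_force: 0.0
```

```bash
python3 - <<'E'
from h import *
wrist(cap('wrist','w8')); s=monitor.sense(); print(gate(s['tcp_pos']),s['tcp_pos'],s['wrist_force'])
E
```

```text
[  264   117   108   115 12066] [ 52.  -20.9] [101.1  24. ] rect [76.6  1.6] [44.9 49.1] 90.0
[19.2  0.3] [ 0.51886366 -0.41614069  0.00252152] [ 0.69088974 -0.08813634  0.4672153 ]
```

Tile centre is about 65 mm past the posts. I back off a few millimetres, lift straight up and check.

drive_tool:
  moves:
    - {"delta_pos": [-4,0,0],"turn": 0,"claw": 0.1}
    - {"delta_pos": [-4,0,0],"turn": 0,"claw": 0.1}
    - {"delta_pos": [0,0,-20],"turn": 0,"claw": 0.1}
    - {"delta_pos": [0,0,-50],"turn": 0,"claw": 0.1}
    - {"delta_pos": [0,0,-60],"turn": 0,"claw": 0.1}
    - {"delta_pos": [0,0,-60],"turn": 0,"claw": 0.1}
    - {"delta_pos": [0,0,0],"turn": 0,"claw": 0.1}
    - {"delta_pos": [0,0,0],"turn": 0,"claw": 0.1}

```text
time_s: 14.82
tcp_pos: [0.5211, -0.4077, 0.1923]
ee_rot: [[-0.301, -0.954, 0.0], [-0.954, 0.301, 0.001], [-0.001, 0.0, -1.0]]
wrist_force: [-1.2, 0.2, 0.1]
gripper_width: 0.1
gripper_force: 0.0
```

```bash
python3 - <<'E'
from h import *
d=cap('wrist','w9'); wrist(d); d=cap('scene','s9'); show(d,(.44,.55,-.53,-.42)); print(monitor.sense()['tcp_pos'])
E
```

```text
[ 294  115   49   53 2551] [ 52.3 -20.7] [101.   23.8] rect [76.7  1.5] [44.5 48.7] 90.0
[246 205  38  31 655] [-13.6  34.9] [16.4 71.4] rect [ 1.4 53.2] [36.5 30. ] 90.0
[353 204  38  32 651] [-13.5 -68.3] [ 17.2 -31.7] rect [  1.9 -50. ] [30.7 36.6] 0.0
[  0 154  34  98 330] [-35.6 342.7] [ 90.2 423.9] rect [ 21.  376.3] [ 67.9 125.9] 76.2
tile [ 476.1 -486.7] size [5.9 9.6] 15 gate xy [ 99.3 -19.2] ang 53.6
[[98.9, -24.8], [104.6, -17.1], [99.8, -13.5], [94.1, -21.3]]
[ 0.5205455  -0.40766818  0.1906103 ]
```

View pics/w9.png

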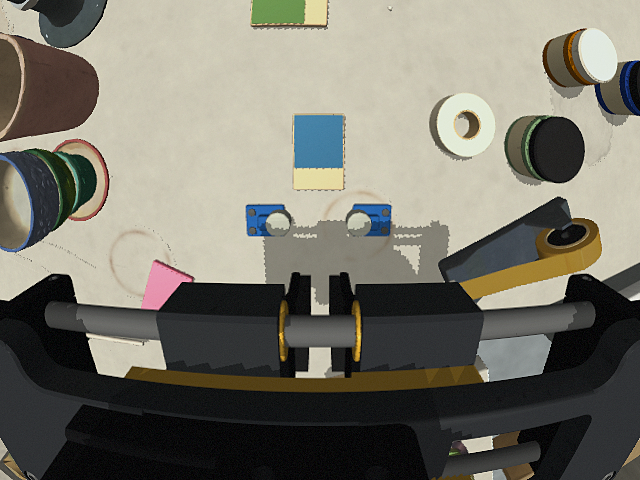

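The picture shows the blue tile flat at (319,152), wholly beyond the posts at (278,222) and (357,222). The green tile and the label roll look undisturbed, and the gripper is clear of everything.

```bash
python3 -c "
from station import ticket; print(ticket.finish_job())"
```

```text
the job is handed in; nothing more can be done
None
```

The job is handed in (no verdict was returned): the blue tile was pushed narrow end first through the gate and lies flat about 65 mm past the posts, near the middle of the gap, with no bystander touched and the gripper clear.

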